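# Clamp a bamboo slat in the holding board

### The arm

A 6-joint arm with a two-finger parallel gripper is mounted at the origin on the work surface. World frame = base frame: x ahead of the robot, y to its left, z up, the work surface at z = 0. Lengths are in m, angles in rad, forces in N, time in s.
With the tool pointing down it reaches from about 0.3 to 0.775 m from the base axis. Payload 14.6 kg.
Tool frame: the origin (TCP) lies on the centre line of the jaws, within the pads' length; the fingertips stand 14 mm ahead of it and the grasp point (between the pads) lies 5 mm behind it; x points along the fingers, y is the direction in which the jaws open and shut, and the axes are right-handed (so a half turn about x gives the same grasp; the last joint's range is limited). The gripper opens to 94 mm and grips with 3 to 60 N. Pads are 16 mm wide; open, the fingers measure 119 mm over their backs; the gripper's body (75 mm by 177 mm) begins 78 mm behind the grasp point.
Start: joints at [-1.218, 0.3, 1.521, -0, 1.321, -0.067], TCP at [0.224, -0.502, 0.219] pointing down, gripper open.
Joint ranges: [-3.03, 3.03], [-0.79, 2.21], [0.23, 2.52], [-1.04, 4.18], [0, 3.07], [-2.55, 2.55]. Speed limits (rad/s): [2.22, 2.22, 2.57, 3.14, 3.14, 3.14].

### API

Orientations are given as [roll, pitch, yaw] about the fixed x, y, z axes, in that order (R = Rz(yaw) Ry(pitch) Rx(roll)).
In Python, from station import * gives the robot as it stands. The module is installed in compiled form; this text tells all that it offers.
- The arm moves only by the shell command python3 -m handwheel 'ROWS' [FORCE]. ROWS is JSON, a list of rows, each a list of 3 entries, a list of its own where there are three numbers: the shift along the tool's x, y, z in mm, then the turn about the tool's x in rad, then the gripper command: -1 is fully open, 1 is shut, values between are in proportion. In form: [[[dx, dy, dz], spin, gripper], ...]. A call has exactly 5 rows; each row is the pose to reach, as a shift and turn from the pose measured when the call began, along the tool's axes at that moment; what a row does not reach only later rows make up. A row lasts 1/10 s, in which the tool goes at most 50 mm and 8.59 degrees, less where a joint would pass 70% of its speed; a pose out of reach is approached as far as the arm can. A call with a gripper value outside its range is refused whole. The fingers move at their own pace and stop on an object; FORCE is the grip in N (left out, the last holds). Time passes only in rows, so rows that repeat a pose let the fingers close, or fill a call up. It gives the time, the measured TCP pose, the force and the opening at its end, in the units of the state.
- get_obs(): the state, without advancing time (a new reading comes with each control period).
- camera(name): name is "side" or "top" or "wrist"; returns (picture, depth): 384x512x3 uint8, blue, green, red; 384x512 float32, m along the optical axis (not along the pixel's ray), 0 where there is no reading.
- camera_info(name): a dict with "fx", "fy", "cx", "cy" (pixels), "extrinsics" (4x4, takes a point from camera to world coordinates). Camera axes: x right, y down, z forward; pixel columns grow to the right and rows downward; lengths in m; the calibration is good to about 2 mm. A picture is of the moment at which its call begins: read the wrist's pose just before it. camera_info takes no time and is no camera call; for the wrist camera it gives the pose at the moment of the call.
- hand_in(): hands the job in, once; it reports no verdict.
The state is a dict: "time_s": time; "qpos": joint angles; "joint_vel": joint speeds; "tau": joint torques, N m; "ee_pos": TCP position; "eef_rot": TCP orientation; "force": force on the tool from outside, world axes, zero at the start; "moment": the same for the moment, N m; "grip_width": finger opening in m.
Only numpy, scipy, OpenCV 4.12 (cv2) and the standard library are available. Lean on these libraries where they do the work, as an engineer would, in place of code of your own. Each camera call takes 0.05 s, during which the arm holds its last target. There are 200 camera calls.

### The job

Get the bamboo slat ready for planing: push its tail end with a fingertip to slide it along the bed of the holding board until its nose butts against the end stop, then push the red cam lever round with a fingertip, as far as it goes, so that the slat is clamped tight between the cam and the fence. Pick nothing up: the slat stays down on the bed, and the plane, the cup and the knife stay where they are. Finish with the hand clear of everything.

Things in the scene. Friction and masses are not known exactly. Their poses are not given: they have to be found in the camera images.
- board: Fixed wooden holding board, bed top 30 mm above the table. Origin: on the table, under the centre line of the slat's channel; the bed spans x -85 to +50 mm, y -185 to +185 mm. y runs along the channel to the end stop; x points away from the robot, to the fence; the cam lever is on the -x side. Its yaw varies. Behind the slat's tail nothing stands on the bed but the fence beside it.
- fence: Dark wooden strip fixed on the bed along the far side of the channel, 18 mm wide, 300 mm long, 10 mm high above the bed, so lower than the slat. Its slat-side face is at board x = +16 mm and runs from board y = -170 to +130 mm. Origin: at the middle of that face's lower edge.
- slat: The work: a loose split-bamboo slat, pale tan with a dark node line, 32 mm wide (x), 220 mm long (y), 14 mm thick, about 70 g. Origin: centre of its underside. It lies in the channel, up to 5 mm off the fence, its y axis along the board's y within a degree, and starts 25 to 75 mm short of the end stop. Home, its origin is at board y = 25 mm.
- slat_nose (a point): Middle of the slat's end face towards the end stop, 7 mm above its underside.
- slat_tail (a point): Middle of the slat's other end face, the one to push on, 7 mm above its underside.
- stop_face (a point): Middle of the end stop's face that the slat's nose must meet, 7 mm above the bed (board y = 135 mm); axes as the board's. The stop is a dark block across the channel, 52 mm wide, 24 mm thick, 10 mm high above the bed.
- lever_pivot (a point): Bolt on which the cam lever turns, at bed height (board x = -45 mm, y = 20 mm); axes as the board's. Its steel nut reaches 24 mm above the bed. A steel pin, 7 mm thick and 22 mm high, stands on the bed at board x = -65, y = -12 mm, where the lever ends its travel.
- lever_handle (a point): Middle of the red handle, 80 mm from the pivot's axis, 57 mm above the table, moving with the lever; its x axis points from the pivot out along the lever. The handle is a bar 14 mm wide, 47 to 67 mm above the table, 43 to 119 mm from the pivot's axis, with open space below it and 50 mm or more free on its slat side.
- cam_lever (a joint): Turn of the cam lever, rad, growing anticlockwise from above. At 0 it points 130 degrees anticlockwise from the board's x axis; it starts at 0 to 0.35. Pushed on its side facing slat and end stop, it swings past the robot side towards the tail. Its black eccentric cam meets the slat at about 1.3 and clamps harder up to the lever's end at 1.6. Stays where left. Takes 2 N, from 1.3 on up to 14 N.
- plane: Bystander: wooden hand plane, 52 mm x 150 mm, 28 mm high with a slanting steel blade up to 60 mm high. Stands beyond the fence. Origin: centre of its underside. Must not be moved.
- cup: Bystander: blue ceramic cup, 68 mm across, 68 mm high. Stands beyond the fence. Origin: centre of its underside. Must not be moved.
- knife: Bystander: bamboo knife with a dark wooden handle, 18 mm wide, 152 mm long, 12 mm high, lying on the table on the robot's side of the board towards the slat's tail. Origin: under the middle. Must not be moved.

How it is judged:
On the way, in this order (a step that is already met when the one before it is completed fails the run):
1. the slat's nose is against the end stop (y of slat_nose in the frame of stop_face above -0.003 m), for 0.2 s.
2. the cam lever is fully round and the slat is pressed against the fence (value of joint cam_lever above 1.45 rad and contact force between slat and fence above 8 N), for 0.2 s.
At the end, for the whole second after the job is handed in: The slat lies flat and straight in the channel, at rest, its nose within 3 mm of the end stop; the cam lever stands within 0.15 rad of the end of its travel, and the slat is pressed against the fence with more than 8 N (all of step 2 and y of slat_nose in the frame of stop_face above -0.003 m and angle between the y axis of slat and the y axis of board, either way round below 0.03 rad and angle between slat's own z axis and vertical below 0.06 rad and linear speed of slat below 0.01 m/s); the robot touches nothing.
It fails at once if the slat is lifted more than 12 mm off the bed or tipped (height (world z) of slat above 0.042 m or angle between slat's own z axis and vertical above 0.2 rad).
It fails at once if the plane is moved by more than 15 mm (distance of plane from where it was at the start of the episode above 0.015 m).
It fails at once if the cup is moved by more than 15 mm or tipped (distance of cup from where it was at the start of the episode above 0.015 m or angle between cup's own z axis and vertical above 0.3 rad).
It fails at once if the knife is moved by more than 15 mm (distance of knife from where it was at the start of the episode above 0.015 m).
It also fails if it takes over 48 s, if anything falls off the work surface, if the arm or the gripper's body presses on something with over 40 N, if the wrist force passes 120 N, or if a joint passes its speed limit or range.

## Working session

There is one attempt and no reset: what is moved stays moved. The work goes in short steps, Python scripts to look and compute and a shell command to move; the robot and the scene stay as the last step left them, time stands still between calls to the robot, and variables do not carry over. Pictures are saved under pics/ and viewed, about 8 in all and at most 12, crops included, and the job is handed in when it is done.

```bash
mkdir -p pics
python3 - <<'E'
from station import *
import cv2,numpy as np
for n in("top","side"):
    p,d=camera(n);cv2.imwrite(f"pics/{n}0.png",p);np.save(f"pics/{n}0d.npy",d)
    i=camera_info(n);print(n,{k:np.round(v,4).tolist() for k,v in i.items()})
o=get_obs();print(o)
E
```

```text
top {'fx': 483.0014, 'fy': 483.0014, 'cx': 259.6645, 'cy': 194.4129, 'extrinsics': [[-0.0612, -0.9719, 0.2275, 0.3605], [-0.9981, 0.06, -0.0119, 0.0182], [-0.0021, -0.2278, -0.9737, 1.1092], [0.0, 0.0, 0.0, 1.0]]}
side {'fx': 439.7663, 'fy': 439.7663, 'cx': 261.3371, 'cy': 199.9215, 'extrinsics': [[-0.789, -0.3714, 0.4895, 0.1286], [-0.6142, 0.4983, -0.6119, 0.6014], [-0.0166, -0.7835, -0.6212, 0.6441], [0.0, 0.0, 0.0, 1.0]]}
{'time_s': 0.1, 'qpos': array([-1.21759649e+00,  3.00409639e-01,  1.52150214e+00,  1.43290324e-05,
        1.32071538e+00, -6.66215002e-02]), 'joint_vel': array([ 1.06969218e-03, -2.35541707e-03, -1.35677594e-03,  9.92035987e-04,
       -4.75609801e-05,  6.24267476e-04]), 'tau': array([-4.18286054e-04, -5.32650733e+01, -3.53285694e+01,  7.08905957e-02,
        2.34738778e-02, -6.66211849e-05]), 'ee_pos': array([ 0.22409258, -0.50203812,  0.21895343]), 'eef_rot': array([-1.65083372,  1.56976173,  1.91057672]), 'force': array([0.20603506, 0.21458334, 0.46732695]), 'moment': array([-0.01904431,  0.03338148,  0.07177025]), 'grip_width': 0.09396765069299451}
```

View pics/top0.png

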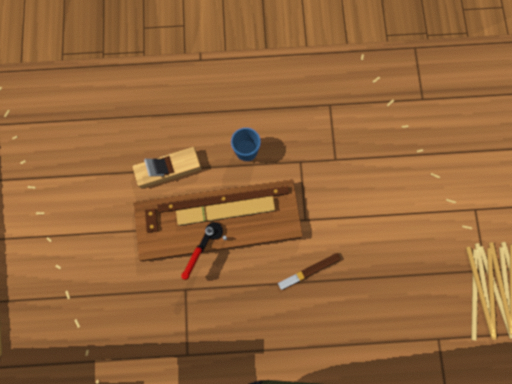

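View pics/side0.png

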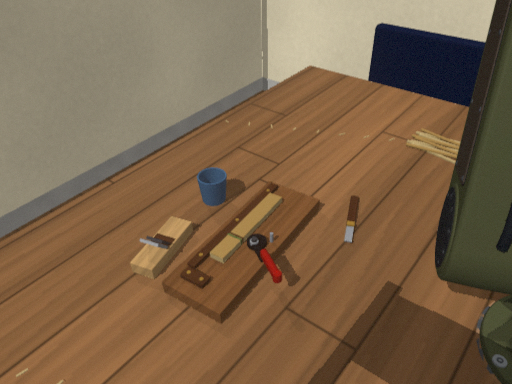

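Top view: slat from (177,216) to its tail at (274,204), end stop at (151,219), nut at (213,231), red handle (205,245)–(185,276), pin near (224,238), knife (280,287)–(340,257). The side view agrees.

```bash
cat > h.py <<'E'
import numpy as np,cv2
from station import *
def ray(i,uv,z):
    uv=np.atleast_2d(uv).astype(float);E=i["extrinsics"]
    d=np.c_[(uv[:,0]-i["cx"])/i["fx"],(uv[:,1]-i["cy"])/i["fy"],np.ones(len(uv))]@E[:3,:3].T
    o=E[:3,3];return o+d*((z-o[2])/d[:,2])[:,None]
def big(m):
    c,_=cv2.findContours(m.astype(np.uint8),0,cv2.CHAIN_APPROX_NONE);return max(c,key=cv2.contourArea)
E
python3 - <<'E'
from h import *
p=cv2.imread("pics/top0.png");i=camera_info("top");hsv=cv2.cvtColor(p,cv2.COLOR_BGR2HSV)
roi=np.zeros(p.shape[:2],bool);roi[185:290,130:305]=1
H,S,V=[hsv[...,k].astype(int) for k in range(3)]
print("slat px",hsv[211,190],hsv[206,260],"bed",hsv[240,160],hsv[225,280],"fence",hsv[197,240],"table",hsv[280,250],"red",hsv[262,195])
sl=roi&(V>185)&(H>15)&(H<35)&(S<160)
c=big(cv2.morphologyEx(sl.astype(np.uint8),cv2.MORPH_CLOSE,np.ones((9,9))))
w=ray(i,c[:,0],.044)[:,:2].astype(np.float32);r=cv2.minAreaRect(w);print("slat",r,np.round(cv2.boxPoints(r),4).tolist())
rd=roi&((H<6)|(H>174))&(S>190)&(V>110)
c=big(rd);w=ray(i,c[:,0],.065)[:,:2].astype(np.float32);r=cv2.minAreaRect(w);print("red",r,np.round(cv2.boxPoints(r),4).tolist())
for n,uv,z in(("bed corners",[(136,202),(297,181),(301,237),(141,260)],.03),("fence ends",[(160,203),(288,186),(291,194)],.04),("stop face top",[(157,210),(159,229)],.04),("nut",[(213,230)],.054),("pin",[(224,238)],.052),("knife",[(280,287),(340,257)],.01)):
    print(n,np.round(ray(i,uv,z)[:,:2],4).tolist())
v=cv2.resize(p[170:295,120:350],None,fx=3.4,fy=3.4,interpolation=cv2.INTER_CUBIC);cv2.imwrite("pics/c.png",v)
E
```

```text
slat px [ 19 143 208] [ 20 143 207] bed [ 13 168 141] [ 14 172 141] fence [ 11 182  84] table [ 15 154 159] red [  6 204 114]
slat ((0.5781623125076294, 0.08541927486658096), (0.02994534559547901, 0.2182331383228302), 5.430701732635498) [[0.5529000163078308, 0.19259999692440033], [0.5735999941825867, -0.02459999918937683], [0.6033999919891357, -0.021800000220537186], [0.5827000141143799, 0.19550000131130219]]
red ((0.4623422622680664, 0.16210882365703583), (0.015474612824618816, 0.07276321947574615), 61.370201110839844) [[0.42669999599456787, 0.17270000278949738], [0.49059998989105225, 0.1378999948501587], [0.49799999594688416, 0.15150000154972076], [0.4341000020503998, 0.18629999458789825]]
bed corners [[0.6123, 0.2884], [0.6391, -0.083], [0.5088, -0.0818], [0.4793, 0.2777]]
fence ends [[0.6043, 0.2316], [0.626, -0.0607], [0.6069, -0.0661]]
stop face top [[0.5885, 0.2386], [0.5449, 0.2347]]
nut [[0.5329, 0.113]]
pin [[0.514, 0.0897]]
knife [[0.4022, -0.0277], [0.4606, -0.1682]]
```

View pics/c.png

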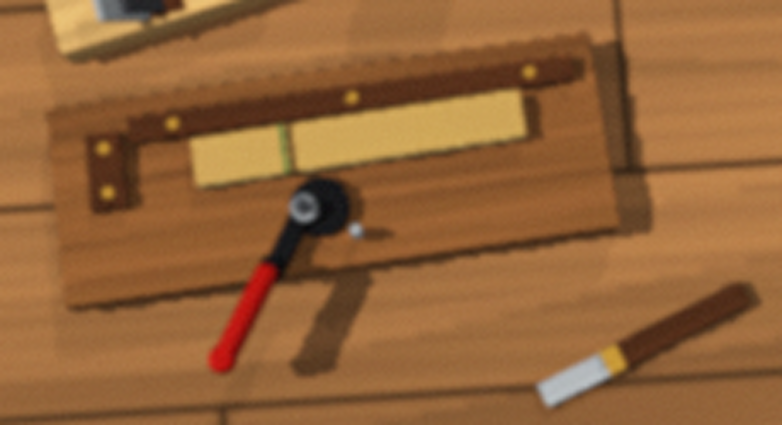

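Crop: the nut is at about (209,231) in the full picture, and the stop face is at about (157.5,…). The slat's size and the lever angle (≈0.25 rad) fit the given figures. The gap to the stop is about 43 mm. Next I'll work out how far to go to a point behind the tail.

```bash
cat >> h.py <<'E'
def goto(x,y,z,a=None):
    """print shift (mm) in tool axes and spin to reach world TCP x,y,z with jaw direction a (deg, mod 180)"""
    from scipy.spatial.transform import Rotation as Ro
    o=get_obs();R=Ro.from_euler("xyz",o["eef_rot"]).as_matrix()
    a0=np.degrees(np.arctan2(R[1,1],R[0,1]))
    d=R.T@(np.array([x,y,z])-o["ee_pos"])*1e3
    s=0 if a is None else np.radians((a0-a+90)%180-90)
    print("t",round(o["time_s"],2),"pos",o["ee_pos"].round(4),"jaw",a0.round(1),"q6",o["qpos"][5].round(2),"F",o["force"].round(1),"shift",d.round(1),"spin",round(s,3),"toolx",R[:,0].round(3))
E
python3 -c "
from h import *
goto(.592,-.066,.13,95.4)"
```

```text
t 0.1 pos [ 0.2241 -0.502   0.219 ] jaw -65.9 q6 -0.07 F [0.2 0.2 0.5] shift [  89.3 -248.1 -513.7] spin 0.326 toolx [-0.     0.001 -1.   ]
```

```bash
python3 -m handwheel '[[[0,-20,-42],0.05,1],[[0,-40,-83],0.1,1],[[0,-60,-124],0.15,1],[[0,-80,-165],0.2,1],[[0,-99,-205],0.25,1]]' 20; python3 -c "
from h import *
goto(.592,-.066,.13,95.4)"
```

```text
time_s: 0.6
ee_pos: [0.3717, -0.3264, 0.2189]
eef_rot: [-1.336, 1.569, 1.973]
force: [0.2, 0.1, 0.5]
grip_width: 0.0574
t 0.6 pos [ 0.3717 -0.3264  0.2189] jaw -80.4 q6 0.61 F [0.2 0.1 0.5] shift [  89.1 -219.9 -260.6] spin 0.073 toolx [-0.001  0.001 -1.   ]
```

```bash
python3 -m handwheel '[[[0,-28,-33],0.02,1],[[0,-58,-69],0.04,1],[[0,-88,-105],0.07,1],[[0,-120,-142],0.07,1],[[0,-150,-178],0.07,1]]'; python3 -m handwheel '[[[20,-28,-33],0,1],[[45,-52,-60],0,1],[[65,-68,-80],0,1],[[85,-70,-83],0,1],[[85,-70,-83],0,1]]'
python3 - <<'E'
from h import *
goto(.592,-.066,.05,95.4)
p,d=camera("wrist");cv2.imwrite("pics/w1.png",p)
p,d=camera("side");cv2.imwrite("pics/s1.png",cv2.resize(p[130:330,120:360],None,fx=2.5,fy=2.5,interpolation=cv2.INTER_CUBIC))
E
```

```text
time_s: 1.1
ee_pos: [0.5231, -0.1469, 0.2189]
eef_rot: [-1.117, 1.569, 2.122]
force: [1.2, -0.3, -0.2]
grip_width: 0.0172
time_s: 1.6
ee_pos: [0.5978, -0.068, 0.1307]
eef_rot: [-0.439, 1.564, 2.801]
force: [-0.1, 0.4, -0.7]
grip_width: 0.0004
t 1.6 pos [ 0.5978 -0.068   0.1307] jaw -84.3 q6 1.3 F [-0.1  0.4 -0.7] shift [80.7 -2.3  5. ] spin 0.005 toolx [-0.006  0.002 -1.   ]
```

View pics/w1.png

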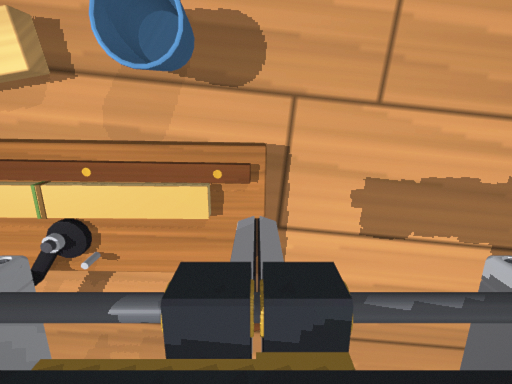

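Wrist view: tail edge at x≈210 (rows 185–217), fence end at (250,173), nut at (52,243), pin at (92,261). The fingers are behind the tail. I'll cast these points to check.

Run:
```python
from h import *
i=camera_info("wrist")
for n,uv,z in(("tail",[(210,185),(210,217)],.044),("fence end",[(250,164),(250,183)],.04),("bed corner",[(266,144)],.03),("nut",[(50,243)],.054),("pin top",[(100,255)],.052)):
    print(n,ray(i,uv,z)[:,:2].round(4).tolist())
goto(.592,-.066,.048,95.4)
```

```text
tail [[0.6061, -0.0251], [0.5746, -0.0268]]
fence end [[0.6285, -0.0601], [0.6106, -0.0617]]
bed corner [[0.6471, -0.0732]]
nut [[0.5377, 0.1204]]
pin top [[0.5285, 0.0752]]
t 1.7 pos [ 0.5987 -0.0693  0.1342] jaw -84.4 q6 1.3 F [-0.8 -0.3  1.6] shift [86.3 -3.8  6.2] spin 0.003 toolx [-0.001  0.001 -1.   ]
```

```bash
python3 -m handwheel '[[[20,-4,5],0.003,1],[[40,-4,5],0.003,1],[[60,-4,5],0.003,1],[[80,-4,5],0.003,1],[[86,-4,5],0.003,1]]'; python3 -c "
from h import *
goto(.5935,-.066,.048,95.4)"
```

```text
time_s: 2.2
ee_pos: [0.5927, -0.0662, 0.0479]
eef_rot: [-0.69, 1.568, 2.546]
force: [-0.8, -0.3, -0.5]
grip_width: 0.0002
t 2.2 pos [ 0.5927 -0.0662  0.0479] jaw -84.6 q6 1.3 F [-0.8 -0.3 -0.5] shift [-0.1 -0.2 -0.9] spin -0.001 toolx [-0.002  0.001 -1.   ]
```

```bash
python3 -m handwheel '[[[0,-8,0],0,1],[[0,-16,0],0,1],[[0,-23,0],0,1],[[0,-28,0],0,1],[[0,-33,0],0,1]]';python3 -m handwheel '[[[0,-5,0],0,1],[[0,-10,0],0,1],[[0,-15,0],0,1],[[0,-20,0],0,1],[[0,-24,0],0,1]]'
python3 - <<'E'
from h import *
goto(.59,0,.048,95.4)
p,d=camera("top");cv2.imwrite("pics/t2.png",cv2.resize(p[170:295,120:350],None,fx=3.4,fy=3.4,interpolation=cv2.INTER_CUBIC))
E
```

```text
time_s: 2.7
ee_pos: [0.5897, -0.0328, 0.0485]
eef_rot: [-0.836, 1.569, 2.4]
force: [0.4, -0.7, 1.0]
grip_width: 0.0004
time_s: 3.2
ee_pos: [0.5875, -0.0085, 0.0486]
eef_rot: [-0.854, 1.569, 2.382]
force: [-0.1, -0.5, 0.6]
grip_width: 0.0008
t 3.2 pos [ 0.5875 -0.0085  0.0486] jaw -84.6 q6 1.4 F [-0.1 -0.5  0.6] shift [ 0.6 -8.2 -3.3] spin -0.0 toolx [-0.001  0.001 -1.   ]
```

View pics/t2.png

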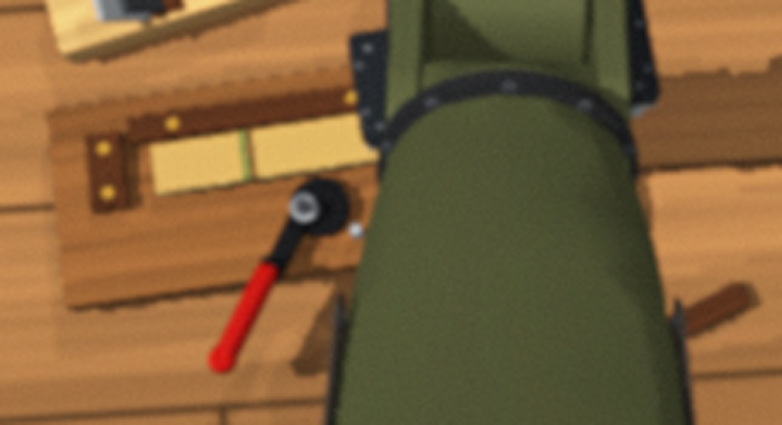

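The slat nose has moved to crop x≈152 and the stop face is at ≈128, so about 16 mm remain. It is still straight.

```bash
python3 -m handwheel '[[[0,-2,0],0,1],[[0,-4,0],0,1],[[0,-6,0],0,1],[[0,-8,0],0,1],[[0,-10,0],0,1]]';python3 -m handwheel '[[[0,-1,0],0,1],[[0,-2,0],0,1],[[0,-3,0],0,1],[[0,-4,0],0,1],[[0,-4,0],0,1]]'
```

```text
time_s: 3.75
ee_pos: [0.5864, 0.002, 0.0485]
eef_rot: [-0.843, 1.569, 2.393]
force: [0.7, -1.4, -0.4]
grip_width: 0.0004
time_s: 4.25
ee_pos: [0.586, 0.0061, 0.0485]
eef_rot: [-0.858, 1.569, 2.378]
force: [-0.4, -0.2, 0.5]
grip_width: 0.0005
```

```bash
python3 -m handwheel '[[[0,-0.5,0],0,1],[[0,-1,0],0,1],[[0,-1.5,0],0,1],[[0,-2,0],0,1],[[0,-2,0],0,1]]'
```

```text
time_s: 4.75
ee_pos: [0.5858, 0.0082, 0.0485]
eef_rot: [-0.849, 1.569, 2.387]
force: [0.4, -0.9, -0.5]
grip_width: 0.0004
```

```bash
python3 -m handwheel '[[[0,-0.5,0],0,1],[[0,-1,0],0,1],[[0,-1.5,0],0,1],[[0,-2,0],0,1],[[0,-2,0],0,1]]'
```

```text
time_s: 5.25
ee_pos: [0.5856, 0.0102, 0.0485]
eef_rot: [-0.843, 1.569, 2.393]
force: [-0.1, -0.7, -0.2]
grip_width: 0.0006
```

```bash
python3 -m handwheel '[[[0,-0.4,0],0,1],[[0,-0.8,0],0,1],[[0,-1.2,0],0,1],[[0,-1.5,0],0,1],[[0,-1.5,0],0,1]]'
```

```text
time_s: 5.75
ee_pos: [0.5856, 0.0113, 0.0485]
eef_rot: [-0.579, 1.569, 2.657]
force: [0.2, -6.2, -0.6]
grip_width: 0.0006
```

```bash
python3 -m handwheel '[[[0,-0.4,0],0,1],[[0,-0.8,0],0,1],[[0,-1,0],0,1],[[0,-1,0],0,1],[[0,-1,0],0,1]]'
python3 - <<'E'
from h import *
p,d=camera("top");cv2.imwrite("pics/t3.png",cv2.resize(p[190:250,130:230],None,fx=6,fy=6,interpolation=cv2.INTER_CUBIC))
i=camera_info("top")
goto(.5875,-.03,.048,95.4)
E
```

```text
time_s: 6.25
ee_pos: [0.5855, 0.0114, 0.0486]
eef_rot: [0.212, 1.57, -2.836]
force: [-0.3, -8.9, 0.3]
grip_width: 0.0004
t 6.3 pos [0.5855 0.0114 0.0486] jaw -84.6 q6 1.43 F [ 0.2 -8.9 -0.2] shift [ 0.6 41.4  1.9] spin -0.0 toolx [-0.001 -0.    -1.   ]
```

View pics/t3.png

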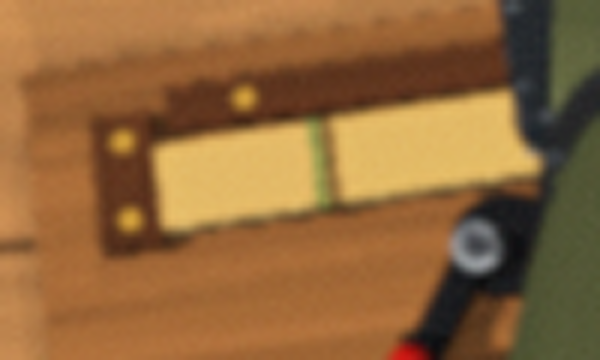

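The nose is butted against the stop face with no visible gap, and the force is steady at 9 N. Back off, then rise.

```bash
python3 -m handwheel '[[[0,5,0],0,1],[[0,15,0],0,1],[[0,25,0],0,1],[[-25,25,0],0,1],[[-50,25,0],0,1]]';python3 -m handwheel '[[[-30,0,0],0,1],[[-55,0,10],0,1],[[-55,0,45],0,1],[[-55,0,80],0,1],[[-55,0,115],0,1]]'; python3 -c "
from h import *
goto(.477,.198,.152,95.4)"
```

```text
time_s: 6.8
ee_pos: [0.5876, -0.0143, 0.0987]
eef_rot: [-0.083, 1.568, -3.131]
force: [0.1, 0.4, 0.1]
grip_width: 0.0006
time_s: 7.3
ee_pos: [0.4719, -0.0256, 0.154]
eef_rot: [-0.148, 1.568, 3.087]
force: [0.6, 0.6, -0.0]
grip_width: 0.0002
t 7.3 pos [ 0.4719 -0.0256  0.154 ] jaw -84.7 q6 1.35 F [ 0.6  0.6 -0. ] shift [   2.  -222.2  -25.8] spin -0.001 toolx [-0.003  0.    -1.   ]
```

```bash
python3 -m handwheel '[[[0,-42,-4],0,1],[[0,-86,-9],0,1],[[0,-130,-15],0,1],[[0,-175,-20],0,1],[[2,-215,-26],0,1]]';python3 -m handwheel '[[[0,-7,0],0,1],[[0,-7,0],0,1],[[0,-7,0],0,1],[[0,-7,0],0,1],[[0,-7,0],0,1]]'
python3 - <<'E'
from h import *
goto(.477,.198,.069,95.4)
p,d=camera("wrist");cv2.imwrite("pics/w2.png",p)
p,d=camera("side");cv2.imwrite("pics/s2.png",p)
E
```

```text
time_s: 7.8
ee_pos: [0.4779, 0.1925, 0.1524]
eef_rot: [-0.406, 1.569, 2.828]
force: [0.1, -0.4, -0.3]
grip_width: 0.0006
time_s: 8.3
ee_pos: [0.4775, 0.1984, 0.1525]
eef_rot: [-0.442, 1.569, 2.791]
force: [-0.6, -0.1, 0.9]
grip_width: 0.0004
t 8.3 pos [0.4775 0.1984 0.1525] jaw -84.8 q6 1.8 F [-0.6 -0.1  0.9] shift [83.5  0.4  0.4] spin -0.003 toolx [-0.002  0.001 -1.   ]
```

View pics/w2.png

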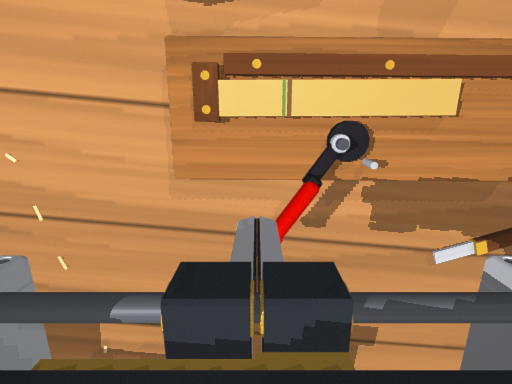

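Wrist view: slat nose against the stop at (219,97), nut at (342,143), handle running down from (313,185) with the fingertips on its stop side. Before descending I'll refine the pivot and compute the sweep waypoints.

```bash
cat >> h.py <<'E'
def arc(pv,phis,r=92,off=18,z=.069):
    from scipy.spatial.transform import Rotation as Ro
    o=get_obs();R=Ro.from_euler("xyz",o["eef_rot"]).as_matrix()
    for f in phis:
        c,s=np.cos(np.radians(f)),np.sin(np.radians(f))
        w=np.array([pv[0]+(r*c+off*s)/1e3,pv[1]+(r*s-off*c)/1e3,z]);print(f,w.round(4),(R.T@(w-o["ee_pos"])*1e3).round(1))
E
python3 - <<'E'
from h import *
i=camera_info("wrist")
print(ray(i,[(342,143)],.054).round(4))
a=ray(i,[(303,181),(278,213),(321,184),(282,240)],.064)[:,:2].round(4);print(a.tolist())
for k in(0,2):print(np.degrees(np.arctan2(*(a[k+1]-a[k])[::-1])))
arc((.536,.1205),[140,145,149.5,155])
E
```

```text
[[0.5337 0.1254 0.054 ]]
[[0.4971, 0.158], [0.4641, 0.1773], [0.4958, 0.1412], [0.4369, 0.1704]]
149.6788340601901
153.62983167516063
140 [0.4771 0.1934 0.069 ] [83.6  5.3  0.7]
145 [0.471 0.188 0.069] [83.6 10.2  7.3]
149.5 [0.4659 0.1827 0.069 ] [83.6 15.  12.8]
155 [0.4602 0.1757 0.069 ] [83.6 21.5 19.1]
```

```bash
python3 -m handwheel '[[[20,-4,0],0,1],[[40,-4,0],0,1],[[60,-4,0],0,1],[[78,-4,0],0,1],[[84,-4,0],0,1]]'; python3 -c "
from h import *
arc((.535,.122),[140,145,150,155,160,165,170])"
```

```text
time_s: 8.9
ee_pos: [0.4762, 0.2023, 0.067]
eef_rot: [-0.066, 1.567, -3.116]
force: [0.2, 0.3, -0.0]
grip_width: 0.0006
140 [0.4761 0.1949 0.069 ] [-2.   7.3  0.8]
145 [0.47   0.1895 0.069 ] [-2.  12.1  7.4]
150 [0.4643 0.1836 0.069 ] [-1.9 17.5 13.6]
155 [0.4592 0.1772 0.069 ] [-1.9 23.4 19.2]
160 [0.4547 0.1704 0.069 ] [-1.9 29.8 24.4]
165 [0.4508 0.1632 0.069 ] [-1.9 36.6 28.9]
170 [0.4475 0.1557 0.069 ] [-1.9 43.7 32.9]
```

```bash
python3 -m handwheel '[[[-2,7,1],0,1],[[-2,12,7],0,1],[[-2,17,13.5],0,1],[[-2,23,19],0,1],[[-2,30,24],0,1]]'; python3 -c "
from h import *
arc((.535,.122),[165,170,175,180,185,190])"
```

```text
time_s: 9.4
ee_pos: [0.4549, 0.1698, 0.0697]
eef_rot: [-0.206, 1.568, 3.027]
force: [1.0, 1.1, -1.0]
grip_width: 0.0004
165 [0.4508 0.1632 0.069 ] [0.7 6.2 4.7]
170 [0.4475 0.1557 0.069 ] [ 0.7 13.3  8.6]
175 [0.4449 0.1479 0.069 ] [ 0.7 20.8 11.9]
180 [0.443 0.14  0.069] [ 0.7 28.5 14.5]
185 [0.4418 0.1319 0.069 ] [ 0.7 36.5 16.5]
190 [0.4413 0.1238 0.069 ] [ 0.7 44.6 17.7]
```

Force on the tool shows contact. Continue along the arc.

```bash
python3 -m handwheel '[[[1,6,5],0,1],[[1,13,8.5],0,1],[[1,21,12],0,1],[[1,28.5,14.5],0,1],[[1,36.5,16.5],0,1]]'; python3 -c "
from h import *
arc((.535,.122),[190,195,200,205,208,210,215])
p,d=camera('side');cv2.imwrite('pics/s3.png',cv2.resize(p[130:330,120:360],None,fx=2.5,fy=2.5))"
```

```text
time_s: 9.9
ee_pos: [0.4416, 0.1313, 0.0687]
eef_rot: [-0.239, 1.568, 2.994]
force: [1.2, 2.0, -0.9]
grip_width: 0.0004
190 [0.4413 0.1238 0.069 ] [-0.3  7.4  1.1]
195 [0.4415 0.1156 0.069 ] [-0.3 15.6  1.6]
200 [0.4424 0.1074 0.069 ] [-0.3 23.8  1.4]
205 [0.444  0.0994 0.069 ] [-0.3 31.9  0.5]
208 [0.4453 0.0947 0.069 ] [-0.3 36.7 -0.3]
210 [0.4463 0.0916 0.069 ] [-0.3 39.9 -1. ]
215 [0.4493 0.084  0.069 ] [-0.3 47.8 -3.3]
```

View pics/s3.png

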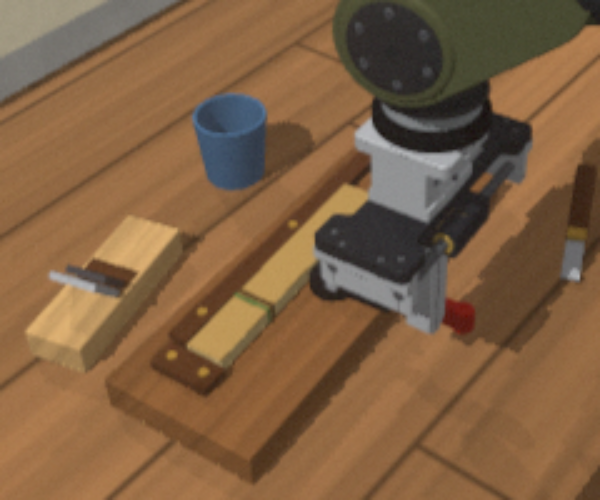

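The lever is turning with the finger (red end at (460,316)) and the slat is still at the stop. Continue to about 1.3 rad.

```bash
python3 -m handwheel '[[[0,7.4,1],0,1],[[0,15.6,1.6],0,1],[[0,24,1.4],0,1],[[0,32,0.5],0,1],[[0,37,-0.3],0,1]]'; python3 -c "
from h import *
arc((.535,.122),[210,212,214,216,218,220,222,224,226,228,230])"
```

```text
time_s: 10.45
ee_pos: [0.4453, 0.093, 0.0686]
eef_rot: [-0.194, 1.567, 3.039]
force: [0.4, 4.1, 0.7]
grip_width: 0.0002
210 [0.4463 0.0916 0.069 ] [-0.4  1.5 -0.9]
212 [0.4474 0.0885 0.069 ] [-0.4  4.7 -1.7]
214 [0.4487 0.0855 0.069 ] [-0.4  7.8 -2.7]
216 [0.45   0.0825 0.069 ] [-0.4 10.9 -3.7]
218 [0.4514 0.0795 0.069 ] [-0.4 14.  -4.9]
220 [0.453  0.0767 0.069 ] [-0.4 17.  -6.1]
222 [0.4546 0.0738 0.069 ] [-0.4 19.9 -7.5]
224 [0.4563 0.071  0.069 ] [-0.4 22.9 -9. ]
226 [0.4581 0.0683 0.069 ] [ -0.4  25.7 -10.6]
228 [0.4601 0.0657 0.069 ] [ -0.4  28.6 -12.2]
230 [0.4621 0.0631 0.069 ] [ -0.4  31.3 -14. ]
```

```bash
python3 -m handwheel '[[[0,4.7,-1.7],0,1],[[0,7.8,-2.7],0,1],[[0,11,-3.7],0,1],[[0,14,-5],0,1],[[0,14,-5],0,1]]'; python3 -c "
from h import *
arc((.535,.122),[220,222,224,226,228,230])"
```

```text
time_s: 10.95
ee_pos: [0.4515, 0.0796, 0.0685]
eef_rot: [-0.391, 1.567, 2.841]
force: [-0.8, 6.6, 0.6]
grip_width: 0.0005
220 [0.453  0.0767 0.069 ] [-0.5  3.1 -1.2]
222 [0.4546 0.0738 0.069 ] [-0.5  6.1 -2.5]
224 [0.4563 0.071  0.069 ] [-0.5  9.  -4. ]
226 [0.4581 0.0683 0.069 ] [-0.5 11.9 -5.6]
228 [0.4601 0.0657 0.069 ] [-0.5 14.7 -7.2]
230 [0.4621 0.0631 0.069 ] [-0.6 17.4 -9. ]
```

```bash
python3 -m handwheel '[[[0,1.5,-0.6],0,1],[[0,3,-1.2],0,1],[[0,4.5,-1.8],0,1],[[0,6,-2.5],0,1],[[0,6,-2.5],0,1]]'
```

```text
time_s: 11.45
ee_pos: [0.4543, 0.0744, 0.0684]
eef_rot: [-0.547, 1.565, 2.686]
force: [-1.2, 9.2, 1.7]
grip_width: 0.0004
```

```bash
python3 -m handwheel '[[[0,1,-0.5],0,1],[[0,2,-1],0,1],[[0,3,-1.5],0,1],[[0,3,-1.5],0,1],[[0,3,-1.5],0,1]]'; python3 -c "
from h import *
arc((.535,.122),[226,228,230,232])"
```

```text
time_s: 11.95
ee_pos: [0.4552, 0.0729, 0.0682]
eef_rot: [-0.702, 1.562, 2.53]
force: [-6.5, 18.0, 4.6]
grip_width: 0.0006
226 [0.4581 0.0683 0.069 ] [-0.8  4.8 -2.5]
228 [0.4601 0.0657 0.069 ] [-0.9  7.7 -4.1]
230 [0.4621 0.0631 0.069 ] [-0.9 10.4 -5.9]
232 [0.4642 0.0606 0.069 ] [-0.9 13.1 -7.8]
```

```bash
python3 -m handwheel '[[[0,1,-0.6],0,1],[[0,2,-1.2],0,1],[[0,2.5,-1.5],0,1],[[0,2.5,-1.5],0,1],[[0,2.5,-1.5],0,1]]'
python3 - <<'E'
from h import *
goto(.47,.1,.069)
p,d=camera("wrist");cv2.imwrite("pics/w3.png",p)
i=camera_info("wrist");print(i["extrinsics"].round(3).tolist())
E
```

```text
time_s: 12.45
ee_pos: [0.4556, 0.0726, 0.0681]
eef_rot: [-0.769, 1.557, 2.463]
force: [-11.5, 23.5, 9.2]
grip_width: 0.0005
t 12.45 pos [0.4556 0.0726 0.0681] jaw -84.8 q6 1.55 F [-11.5  23.5   9.2] shift [ -0.8 -26.  -16.8] spin 0 toolx [-0.011  0.009 -1.   ]
[[0.09, -0.958, -0.274, 0.534], [-0.996, -0.09, -0.016, 0.078], [-0.009, 0.274, -0.962, 0.232], [0.0, 0.0, 0.0, 1.0]]
```

View pics/w3.png

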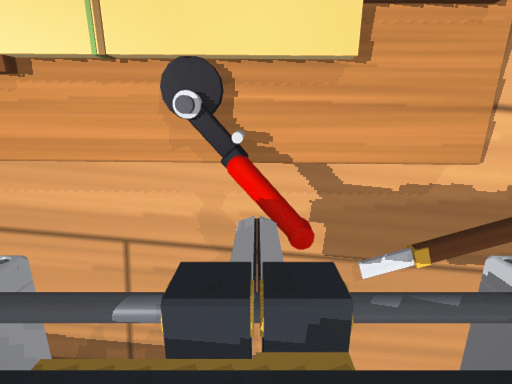

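The lever arm is against the steel pin at (237,138) and the force has risen to 26 N with no further motion, so it is at the end of its travel. Back away from the handle, then up.

```bash
python3 -m handwheel '[[[0,-5,4],0,1],[[0,-14,12],0,1],[[0,-22,19],0,1],[[-30,-22,19],0,1],[[-65,-22,19],0,1]]';python3 -m handwheel '[[[-30,0,25],0,1],[[-50,0,60],0,1],[[-50,0,90],0,1],[[-50,0,90],0,1],[[-50,0,90],0,1]]'
python3 - <<'E'
from h import *
goto(.37,.1,.2)
i=camera_info("top");p,d=camera("top");hsv=cv2.cvtColor(p,cv2.COLOR_BGR2HSV);H,S,V=[hsv[...,k].astype(int) for k in range(3)]
roi=np.zeros(p.shape[:2],bool);roi[185:290,130:305]=1
c=big(roi&((H<6)|(H>174))&(S>190)&(V>110));w=ray(i,c[:,0],.065)[:,:2].astype(np.float32);r=cv2.minAreaRect(w);print("red",r)
m=np.array(r[0])-[.535,.122];print("lever",np.radians((np.degrees(np.arctan2(m[1],m[0]))%360)-135.4))
c=big(cv2.morphologyEx((roi&(V>185)&(H>15)&(H<35)&(S<160)).astype(np.uint8),1*cv2.MORPH_CLOSE,np.ones((9,9))))
print("slat",cv2.minAreaRect(ray(i,c[:,0],.044)[:,:2].astype(np.float32)))
cv2.imwrite("pics/t4.png",cv2.resize(p[130:295,120:350],None,fx=3.4,fy=3.4,interpolation=cv2.INTER_CUBIC))
E
```

```text
time_s: 13.0
ee_pos: [0.4341, 0.0925, 0.1335]
eef_rot: [-0.625, 1.555, 2.608]
force: [1.2, 0.1, -0.8]
grip_width: 0.0004
time_s: 13.5
ee_pos: [0.3451, 0.084, 0.1849]
eef_rot: [-0.67, 1.556, 2.563]
force: [-0.3, -0.1, -0.1]
grip_width: 0.0005
t 13.5 pos [0.3451 0.084  0.1849] jaw -84.8 q6 1.6 F [-0.3 -0.1 -0.1] shift [-15.3 -13.8 -26.1] spin 0 toolx [-0.012  0.008 -1.   ]
red ((0.47798633575439453, 0.06459659337997437), (0.07392237335443497, 0.013921442441642284), 46.48686218261719)
lever 1.5672213272540323
slat ((0.5773960947990417, 0.13170698285102844), (0.030343320220708847, 0.21815010905265808), 4.873059272766113)
```

View pics/t4.png

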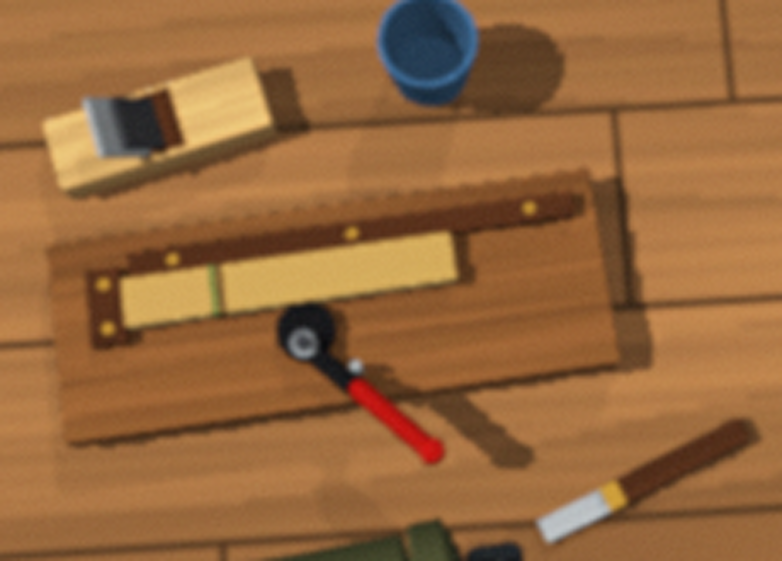

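The lever stands at the pin (≈1.57–1.59 rad). The slat lies at the stop, between cam and fence, and the hand is clear. Hand in.

```bash
python3 -c "
from station import *
print(hand_in()); print(get_obs()['time_s'])"
```

```text
the job is handed in; nothing more can be done
None
the job is handed in; nothing more can be done
```

I pushed the slat by its tail until its nose butted against the end stop, and the push force held steady at about 9 N there. Then I pushed the red cam lever round until its arm met the steel pin; the force rose to about 26 N with no further movement. I backed the hand clear and handed the job in at about 13.6 s.

- **Slat:** the last top picture shows the nose at the stop with no visible gap. The slat measured 4.9° in world, about 0.5° (0.009 rad) from the yaw I took for the board, inside the 0.03 rad limit. That yaw came from the slat's own starting direction.
- **Lever:** the same picture gives 1.57–1.59 rad, against an end of travel at 1.6.
- **Plane, cup and knife:** they look unmoved in the picture; I did not measure them.
- **Not checked:** I could not read the clamping force on the fence directly. I inferred it from the lever being at its end and the slat lying against the fence in the picture.
- **Disagreement:** the pivot position differed by about 5 mm between two wrist views. I used a value in between, which was close enough for the pushes. The other measured points agreed to within a few millimetres.

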